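# Press a lipping onto a board in the ratchet clamp

### The job

Slide the loose board across the jig until its long edge is flush against the fence, then pump the clamp's trigger until the far jaw has pressed the wooden edge strip fully home on its dowels, with no gap left; the trigger then goes solid. Let the trigger do the pressing, not your fingers on the strip or the jaw. Then hold the release button down until the far jaw has run all the way back open, and leave the board where it is, without disturbing the things around.

Things in the scene. Friction and masses are not known exactly. Their poses are not given: they have to be found in the camera images.
- jig: Edging jig, fixed on the bench: 12 mm plywood base with a one-hand ratchet bar clamp screwed down on its side. Jig frame, used below in mm: origin on the bench top under the clamp's bar; +y along the bar from the clamp's body to the far jaw; +x the way the jaws point (away from the robot at zero yaw); handle and trigger point to -x. Grey bed for the work: top z 20, x 14 to 142, y 5 to 210.
- fence (a point): Middle of the working face of the fence, an aluminium strip along the bar: face at x 14 looking to +x, y 20 to 150, z 12 to 34. This point is at (14, 85, 28) in the jig frame. Work flush against it lies centred before the jaws.
- fixed_face (a point): Centre of the rubber pad of the fixed jaw (40 x 18 mm, looking to +y), at (50, 6, 31) in the jig frame. The fixed jaw is part of the clamp's body, which is x -30 to 22, y -64 to -2, top at z 48. The steel bar (16 x 7 mm, 7 mm ratchet teeth, z 30, x 0) passes through the body and sticks out behind it as far as y -193.
- jaw: Bar and far jaw, which slide as one to the jig's -y when drawn in (travel 58 mm). Origin coincides with the jig's when fully open. The jaw arm is 26 mm wide, 20 mm thick (z 22 to 42) and reaches x 82. Starts up to 10 mm in from fully open.
- jaw_face (a point): Centre of the far jaw's rubber pad (40 x 18 mm, facing the fixed jaw), at x 50, z 31; y 206 in the jig frame when fully open, about y 164 when the joint is closed up. A full squeeze of the trigger draws it in 7 mm, one tooth, and the ratchet holds it (a squeeze under 0.31 rad may not click). A spring of 5 N runs it back open at about 0.1 m/s, only while the release is down.
- trigger (a joint): Trigger in front of the pistol handle: flat lever 12 mm wide, z 20 to 40, hinged on a vertical axis at (17, -22) in the jig frame, tip 117 mm from it. 0 at rest, 0.38 rad fully squeezed to the handle (tip swings to -y); springs back. Push at the finger: 4 to 10 N free, 11 to 14 N driving the strip. Once the joint is closed it goes solid part way (0.1 to 0.2 rad at 15 N); over about 20 N the ratchet slips, harmlessly.
- trigger_face (a point): Point on the front (+y) face of the trigger where a finger pulls, 88 mm from its hinge, z 30; moves with it. Behind the trigger (-y) is the pistol handle, which runs from the body to about (-119, -72), z 16 to 44; in front of the trigger (+y) is free bench.
- release (a joint): Release: round black thumb button, 22 mm diameter, on the upper flank of the clamp's body at (-8, -36) in the jig frame, its top at z 56, 8 mm proud. 0 up, 0.007 m fully down; lets go from about 5.5 mm down, takes about 6 N, springs up again. Let go early and the jaw stops at the next tooth.
- release_top (a point): Centre of the top of the release button; moves down with it.
- panel: The board: white-faced plywood, 70 (x) x 130 (y) x 18 mm (z), 0.2 kg, lying loose on the bed between the jaws, 20 to 38 mm out from the fence and 5 to 11 mm clear of the fixed jaw at the start. Origin at the centre of its underside; its +y edge carries the strip. Flush against the fence its centre is at x 49 in the jig frame.
- strip: The edge strip (lipping): solid wood, 70 (x) x 28 (y) x 18 mm (z), started on two 8 mm dowels in the board's +y edge, standing off it by a gap of 8 to 18 mm; it slides only along the board's y. Origin: middle of its underside at the edge facing the board, y 65 mm in the board's frame when closed, 65 plus the gap when open. The tight dowels need about 20 N and hold it where it is left.
- mallet: Bystander: wooden mallet, head 55 x 90 x 50 mm, handle 190 mm, lying behind the clamp's body. Origin under its handle.
- glue: Bystander: white glue bottle, 52 mm diameter, 130 mm tall, standing beyond the far jaw. Origin at the centre of its underside.
- dowel_tray: Bystander: grey plastic tray of dowels, 90 x 70 x 30 mm. Origin at the centre of its underside.
- done_pile: Bystander: pile of three finished boards, 70 x 160 x 54 mm. Origin at the centre of its underside.
There are look-alikes about, which are no part of the job. There is more than one size of the panel; the job needs the largest.

How it is judged:
On the way, in this order (a step that is already met when the one before it is completed fails the run):
1. the board lies flush against the fence (its centre within 3.5 mm of the seated place, square within 0.045 rad) (x of panel in the frame of jig below 0.0525 m and angle between the y axis of panel and the y axis of jig, either way round below 0.045 rad), for 0.2 s.
2. the strip is pressed home on the board (gap under 1.5 mm) with the far jaw drawn up to it (y of strip in the frame of panel below 0.0665 m and y of jaw_face in the frame of jig below 0.175 m), for 0.2 s.
At the end, for the whole second after the job is handed in: The strip is home on the board (gap under 1.5 mm), the board lies flat on the bed along the fence (within 5 mm, square within 0.045 rad) and at rest, the far jaw is back within 4 mm of fully open and the release button is up (y of strip in the frame of panel below 0.0665 m and x of panel in the frame of jig below 0.054 m and angle between the y axis of panel and the y axis of jig, either way round below 0.045 rad and z of panel in the frame of jig below 0.0225 m and y of jaw_face in the frame of jig above 0.202 m and value of joint release below 0.002 m and linear speed of panel below 0.01 m/s); the robot touches nothing.
It fails at once if a bystander (mallet, glue bottle, dowel tray or finished pile) was moved more than 25 mm (distance of any of mallet, glue, dowel_tray, done_pile from where it was at the start of the episode above 0.025 m).
It fails at once if the strip or the far jaw was pushed hard with the fingers (over 18 N) instead of with the trigger (contact force between the fingers and strip above 18 N or contact force between the fingers and jaw above 18 N).
It also fails if it takes over 64 s, if anything falls off the work surface, if the arm or the gripper's body presses on something with over 40 N, if the wrist force passes 120 N, or if a joint passes its speed limit or range.

### The arm

A 7-joint arm with a two-finger parallel gripper is mounted at the origin on the work surface. World frame = base frame: x ahead of the robot, y to its left, z up, the work surface at z = 0. Lengths are in m, angles in rad, forces in N, time in s.
With the tool pointing down it reaches from about 0.4 to 0.875 m from the base axis. Payload 19.3 kg.
Tool frame: the origin (TCP) lies at the very end of the fingers, on their centre line; the grasp point (between the pads) lies bot.tcp_to_grasp behind it (bot.tcp_to_grasp is the distance from the TCP to the grasp point, in m); z points along the fingers, y is the direction in which the jaws open and shut (so a half turn about z gives the same grasp; the last joint's range is limited). The gripper opens to 85 mm and grips with 20 to 120 N. Pads are 22 mm wide; open, the fingers measure 114 mm over their backs; the gripper's body (76 mm by 85 mm) begins 54 mm behind the grasp point. The pads swing forward as they close: fully open they stand 13 mm farther back than shut.
Start: joints at [-1.327, 0.521, -0.036, 1.599, 0.021, 1.021, -0.113], TCP at [0.193, 0.594, 0.231] pointing down, gripper open.
Joint ranges: [-2.91, 2.91], [-0.3, 2.13], [-1.5, 1.42], [0.17, 2.43], [-1.26, 4.41], [0.16, 1.93], [-2.52, 2.52]. Speed limits (rad/s): [1.89, 1.89, 2.39, 2.39, 3.01, 3.01, 3.01].

### API

Orientations are given as [roll, pitch, yaw] about the fixed x, y, z axes, in that order (R = Rz(yaw) Ry(pitch) Rx(roll)).
In Python, from workcell import bot gives the robot as it stands.
- The arm moves only by the tool servo_tool, never from a script. Its argument "targets" is a list of rows, each a list of 2 entries, a list of its own where there are three numbers: the shift along the tool's x, y, z in units of 0.05 m (1.0 is 0.05 m), then the turn about the tool's z in units of 5 degrees (1.0 is 5 degrees). A call has 1 to 12 rows; each row shifts and turns the commanded pose from where the row before left it, along the tool's axes as they then stand; what a row does not reach is not made up. A row lasts 1/8 s, in which the tool goes at most 62.5 mm and 10.7 degrees, less where a joint would pass 70% of its speed; a pose out of reach is approached as far as the arm can. A call with a number of a shift or a turn outside -1 to 1 is refused whole. A call with a gripper value outside its range is refused whole. "gripper" is the opening, from -1 (shut) to 1 (fully open), so that 0 is half open, set as the call begins (left out, the last holds). The fingers move at their own pace and stop on an object; "newtons" is the grip in N (left out, the last holds). Time passes only in rows, so rows that do not move let the fingers close. It gives the time, the measured TCP pose, the force and the opening at its end, in the units of the state.
- bot.observe(): the state, without advancing time (a new reading comes with each control period).
- bot.grab_frame(name): name is "scene" or "top" or "wrist"; returns the picture (480x640x3 uint8, blue, green, red); there is no depth.
- bot.get_calibration(name): a dict with "fx", "fy", "cx", "cy" (pixels), "pose" (4x4, takes a point from camera to world coordinates). Camera axes: x right, y up, looking along -z (the intrinsics and any distortion apply to the point x, -y, -z); pixel columns grow to the right and rows downward; lengths in m; the calibration is good to about 2 mm. A picture is of the moment at which its call begins: read the wrist's pose just before it. get_calibration takes no time and is no camera call; for the wrist camera it gives the pose at the moment of the call.
- bot.job_done(): hands the job in, once; it reports no verdict.
The state is a dict: "clock": time; "qpos": joint angles; "qd": joint speeds; "joint_efforts": joint torques, N m; "position": TCP position; "tool_rot": TCP orientation; "force": force on the tool from outside, world axes, zero at the start; "moment": the same for the moment, N m; "grip_width": finger opening in m.
Only numpy, scipy, OpenCV 4.12 (cv2) and the standard library are available. Lean on these libraries where they do the work, as an engineer would, in place of code of your own. Each camera call takes 0.05 s, during which the arm holds its last target.

## Working session

There is one attempt and no reset: what is moved stays moved. The work goes in short steps, Python scripts to look and compute and a tool call to move; the robot and the scene stay as the last step left them, time stands still between calls to the robot, and variables do not carry over. Pictures are saved under pics/ and viewed, and the job is handed in when it is done.

Besides the shell and the picture viewer there is one more tool, called after "Call:" by a JSON object that holds its "fn" and its "kwargs". servo_tool: Moves the arm, as the interface text tells. Its arguments: {"type":"object","properties":{"targets":{"type":"array","items":{"type":"array"}},"gripper":{"type":"number"},"newtons":{"type":"number"}},"required":["targets"]}

```bash
mkdir -p pics
cat > h.py <<'E'
import numpy as np,cv2
from workcell import bot
def save(n,f):
    im=bot.grab_frame(n); cv2.imwrite('pics/'+f,im); return im
E
python3 - <<'E'
from h import *
print(bot.observe(), bot.tcp_to_grasp)
save('scene','s0.png');save('top','t0.png')
for n in('scene','top','wrist'):
    c=bot.get_calibration(n);print(n,{k:(np.round(v,4).tolist() if k=='pose' else v) for k,v in c.items()})
E
```

```text
{'clock': 0.0, 'qpos': array([-1.3272152 ,  0.52203999, -0.03631706,  1.59999471,  0.02119674,
        1.02109439, -0.11277502]), 'qd': array([ 4.62741003e-04,  3.48421566e-04, -4.04534661e-05, -4.45374840e-04,
       -1.92716751e-04, -3.30270178e-04,  1.46963027e-04]), 'joint_efforts': array([ 2.56264766e-04, -9.27102828e+01,  1.97985359e+00, -3.69930732e+01,
        1.78548612e-02,  8.26659438e-03,  1.94394585e-05]), 'position': array([0.19284755, 0.59415282, 0.23071442]), 'tool_rot': array([-3.14044417e+00,  8.42051482e-05,  2.82781568e+00]), 'force': array([0.38972728, 0.10118502, 0.28160834]), 'moment': array([0.0319233 , 0.00611651, 0.00863345]), 'grip_width': 0.08518299077123245} 0.0187
scene {'fx': 492.4485542587313, 'fy': 492.4485542587313, 'cx': 313.4472186391546, 'cy': 239.90685627645863, 'pose': [[-0.8711, -0.2825, 0.4017, 1.0132], [0.4911, -0.5084, 0.7073, 0.7981], [0.0045, 0.8135, 0.5816, 0.7059], [0.0, 0.0, 0.0, 1.0]]}
top {'fx': 456.10669464522584, 'fy': 456.10669464522584, 'cx': 322.00058063638994, 'cy': 240.309266717484, 'pose': [[-0.0127, 0.9833, -0.1816, 0.3744], [-0.9999, -0.013, -0.0003, 0.0128], [-0.0026, 0.1816, 0.9834, 1.1109], [0.0, 0.0, 0.0, 1.0]]}
wrist {'fx': 359.74685317265585, 'fy': 359.74685317265585, 'cx': 320.6571698999342, 'cy': 238.6405702273867, 'pose': [[0.3085, -0.9088, -0.2809, 0.1209], [0.9512, 0.2942, 0.0929, 0.6182], [-0.0018, -0.2958, 0.9552, 0.3734], [0.0, 0.0, 0.0, 1.0]]}
```

View pics/t0.png

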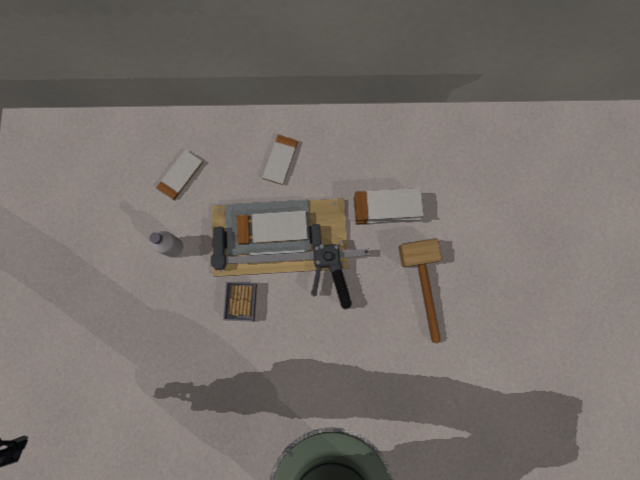

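View pics/s0.png

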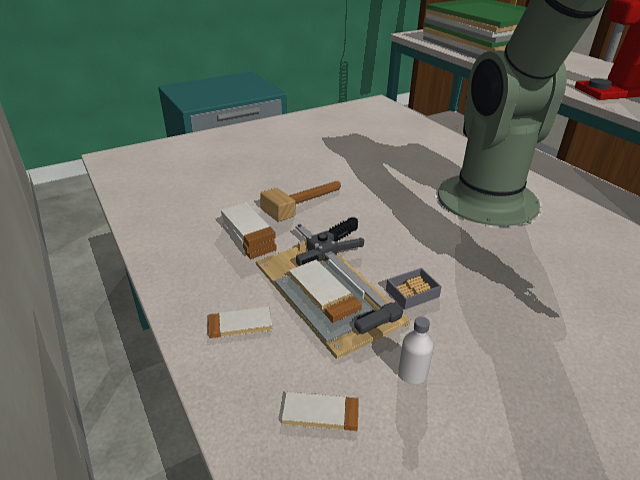

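Run:
```python
import cv2
im=cv2.imread('pics/t0.png')
c=im[185:320,195:395]; cv2.imwrite('pics/t0c.png',cv2.resize(c,None,fx=4,fy=4,interpolation=cv2.INTER_CUBIC))
```

```text
(no output)
```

View pics/t0c.png

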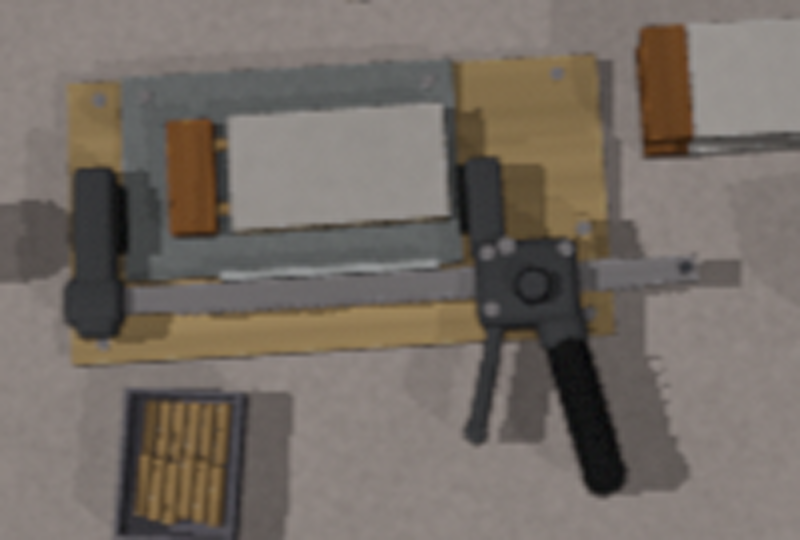

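```bash
cat >> h.py <<'E'
from scipy.optimize import least_squares
def proj(cal,P):
    P=np.atleast_2d(P); T=np.linalg.inv(cal['pose']); q=P@T[:3,:3].T+T[:3,3]
    return np.c_[cal['cx']+cal['fx']*q[:,0]/-q[:,2], cal['cy']-cal['fy']*q[:,1]/-q[:,2]]
def ray(cal,uv,z):
    uv=np.atleast_2d(uv); d=np.c_[(uv[:,0]-cal['cx'])/cal['fx'],-(uv[:,1]-cal['cy'])/cal['fy'],-np.ones(len(uv))]@cal['pose'][:3,:3].T
    o=cal['pose'][:3,3]; return o+d*((z-o[2])/d[:,2])[:,None]
def jig2w(p,J):
    J=np.asarray(J); J=J.copy(); J[:2]=J[0],J[1]
    J_=np.asarray(J); p=np.atleast_2d(p)/1000; c,s=np.cos(J_[2]),np.sin(J_[2])
    return np.c_[J_[0]+c*p[:,0]-s*p[:,1],J_[1]+s*p[:,0]+c*p[:,1],p[:,2]]
def w2jig(p,J):
    p=np.atleast_2d(p); c,s=np.cos(J[2]),np.sin(J[2]); d=p[:,:2]-np.array(J[:2])
    return 1000*np.c_[c*d[:,0]+s*d[:,1],-s*d[:,0]+c*d[:,1],p[:,2]]
def fit(obs,J0):
    # obs: list of (cal, jigpts, uv)
    f=lambda J:np.concatenate([(proj(c,jig2w(p,J))-np.array(u)).ravel() for c,p,u in obs])
    r=least_squares(f,J0,loss='soft_l1'); return r.x,f(r.x).reshape(-1,2)
E
python3 - <<'E'
from h import *
c=bot.get_calibration('top')
cr=np.array([(122,80),(455,60),(533,285),(438,262),(221,274)])
uv=(cr+.5)/4-.5+[195,185]
P=[(142,210,20),(142,5,20),(-8,-36,56),(14,20,34),(14,150,34)]
J,r=fit([(c,P,uv)],[.4,0,0]);print(J,r.round(1))
def o(l,z):print(l and w2jig(ray(c,(np.array(l)+.5)/4-.5+[195,185],z),J).round(1).tolist())
o([(229,117),(442,103),(448,214),(233,230)],.038) # board
o([(168,122),(212,120),(215,233),(170,236)],.038) # strip
o([(120,200)],.042);o([(494,332),(476,430)],.04);o([(545,345),(605,480)],.044)
E
```

```text
[0.53722125 0.03526558 0.04575658] [[-0.1 -0.3]
 [-0.5 -0.1]
 [ 0.4  0.5]
 [ 0.1 -0.1]
 [ 0.   0. ]]
[[109.2, 141.8, 38.0], [110.3, 12.8, 38.0], [41.8, 12.7, 38.0], [39.6, 141.5, 38.0]]
[[108.3, 178.7, 38.0], [107.9, 152.1, 38.0], [38.4, 152.3, 38.0], [38.2, 179.2, 38.0]]
[[61.0, 207.8, 42.0]]
[[-31.0, -10.7, 40.0], [-87.9, 3.0, 40.0]]
[[-41.0, -40.2, 44.0], [-121.4, -70.1, 44.0]]
```

Only the board on the jig fits. The candidates at top px are the jig board at (280,227), loose small boards at (180,175) and (281,160), and the pile at (390,206). The crop confirms the jig board, with its dowels showing beside the far jaw.

Call:
{"fn": "servo_tool", "kwargs": {"targets": [[[0,0,0],-1],[[0,0,0],-1],[[0,0,0],-1],[[0,0,0],-1],[[0,0,0],-0.12]], "gripper": -1, "newtons": 40}}

```text
clock: 0.72
position: [0.193, 0.5943, 0.231]
tool_rot: [-3.141, -0.0, -3.096]
force: [-0.3, 0.7, -0.2]
grip_width: 0.0005
```

Call:
{"fn": "servo_tool", "kwargs": {"targets": [[[-0.75,-0.83,0],0],[[-0.75,-0.83,0],0],[[-0.75,-0.83,0],0],[[-0.75,-0.83,0],0],[[-0.75,-0.83,0],0],[[-0.75,-0.83,0],0],[[-0.75,-0.83,0],0],[[-0.75,-0.83,0],0],[[-0.75,-0.83,0],0],[[-0.75,-0.83,0],0],[[-0.75,-0.83,0],0],[[-0.75,-0.83,0],0]]}}

```text
clock: 2.22
position: [0.6663, 0.1162, 0.2312]
tool_rot: [3.142, -0.0, -3.098]
force: [0.5, 0.8, 0.5]
grip_width: 0.0005
```

```bash
cat >> h.py <<'E'
def rpyR(r):
    from scipy.spatial.transform import Rotation as R
    return R.from_euler('xyz',r).as_matrix()
J=np.array([0.53722,0.03527,0.04576])
def to(xyz,J=J):
    s=bot.observe(); R=rpyR(s['tool_rot']); d=jig2w(xyz,J)[0]-s['position']
    print('t',s['clock'],'jig',w2jig(s['position'],J).round(1)[0],'rot',s['tool_rot'].round(3),'F',s['force'].round(1))
    print('units to target',(R.T@d/0.05).round(2), 'yaw err deg', np.degrees((s['tool_rot'][2]-J[2]-np.pi+np.pi)%(2*np.pi)-np.pi).round(2))
E
python3 - <<'E'
from h import *
to((130,77,24)); c=bot.get_calibration('wrist');save('wrist','w1.png');np.save('w1.npy',c,allow_pickle=True);save('top','t1.png')
E
```

```text
t 2.225 jig [132.6  74.9 231.2] rot [ 3.142 -0.    -3.098] F [0.5 0.8 0.5]
units to target [0.05 0.04 4.14] yaw err deg -0.11
```

View pics/w1.png

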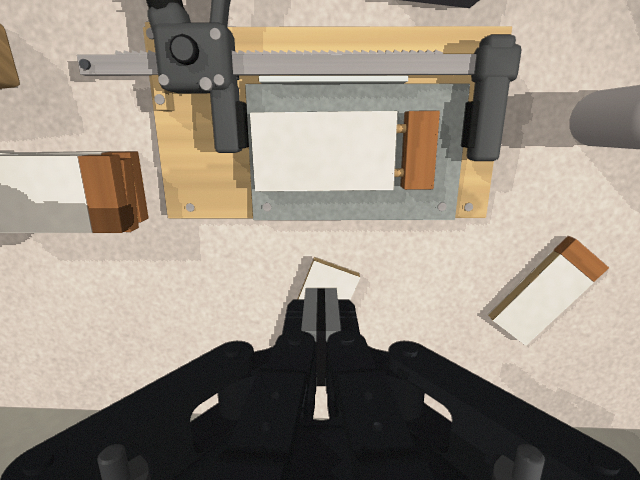

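Run:
```python
from h import *
c=np.load('w1.npy',allow_pickle=True).item()
P=[(142,5,20),(142,210,20),(-8,-36,56),(14,20,34),(14,150,34)]
uv=[(253,220),(459,220),(184,49),(259,79.5),(408,79.5)]
J2,r=fit([(c,P,uv)],J);print(J2,r.round(1))
for l,z in(([(250,113),(396,111),(396,190),(251,190)],.038),([(406,111),(438,111),(434,190),(404,189)],.038),([(470,130)],.042)):
    print(w2jig(ray(c,l,z),J).round(1).tolist(),w2jig(ray(c,l,z),J2).round(1).tolist())
```

```text
[0.54156855 0.03752976 0.05080521] [[ 1.1 -0.1]
 [-2.4 -1.3]
 [-1.1 -0.8]
 [ 0.4  1.6]
 [ 0.8  0.5]]
[[44.7, 13.1, 38.0], [43.2, 141.8, 38.0], [113.1, 146.0, 38.0], [112.9, 10.0, 38.0]] [[40.3, 10.9, 38.0], [39.5, 139.5, 38.0], [109.4, 143.4, 38.0], [108.5, 7.4, 38.0]]
[[43.3, 150.6, 38.0], [43.3, 178.7, 38.0], [113.2, 181.6, 38.0], [112.2, 153.4, 38.0]] [[39.6, 148.3, 38.0], [39.8, 176.5, 38.0], [109.7, 179.0, 38.0], [108.5, 150.8, 38.0]]
[[59.3, 207.3, 42.0]] [[55.9, 204.9, 42.0]]
```

Call:
{"fn": "servo_tool", "kwargs": {"targets": [[[0,0.04,0.9],0],[[0,0,0.9],0],[[0,0,0.9],0],[[0,0,0.8],0],[[0,0,0.3],0],[[0,0,0.28],0],[[0,0,0],0]]}}

```text
clock: 3.2
position: [0.6652, 0.1196, 0.0274]
tool_rot: [-3.142, -0.0, -3.096]
force: [0.6, -0.2, 0.1]
grip_width: 0.0002
```

Run:
```python
from h import *
to((95,77,26)); c=bot.get_calibration('wrist');save('wrist','w2.png');np.save('w2.npy',c,allow_pickle=True)
```

```text
t 3.2 jig [131.7  78.4  27.4] rot [-3.142 -0.    -3.096] F [ 0.6 -0.2  0.1]
units to target [ 0.73 -0.03  0.03] yaw err deg -0.03
```

View pics/w2.png

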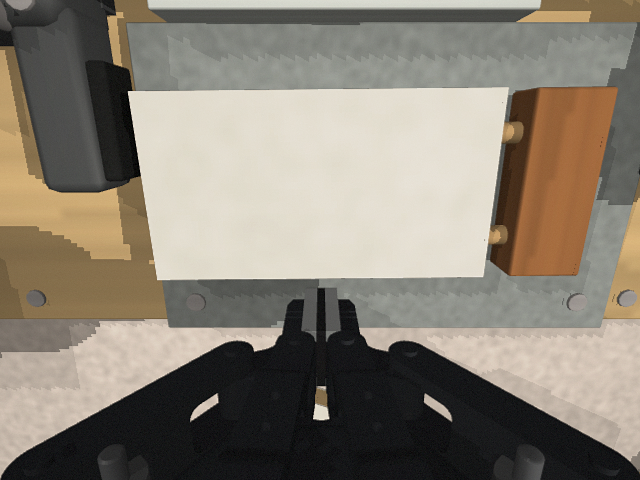

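Call:
{"fn": "servo_tool", "kwargs": {"targets": [[[0.1,-0.02,0.04],0],[[0.1,0,0],0],[[0.1,0,0],0],[[0.1,0,0],0],[[0.1,0,0],0],[[0.1,0,0],0],[[0,0,0],0]]}}

```text
clock: 4.12
position: [0.6349, 0.1175, 0.0254]
tool_rot: [3.141, -0.0, -3.096]
force: [1.6, 0.3, 1.0]
grip_width: 0.0003
```

Call:
{"fn": "servo_tool", "kwargs": {"targets": [[[0.04,0,0],0],[[0.04,0,0],0],[[0,0,0],0]]}}

```text
clock: 4.5
position: [0.6334, 0.1178, 0.026]
tool_rot: [3.14, 0.005, -3.096]
force: [14.8, 3.7, -1.4]
grip_width: -0.0
```

Run:
```python
from h import *
to((95,77,26)); c=bot.get_calibration('wrist');save('wrist','w3.png');np.save('w3.npy',c,allow_pickle=True)
```

```text
t 4.5 jig [99.8 78.1 26. ] rot [ 3.14   0.005 -3.096] F [14.8  3.7 -1.4]
units to target [ 0.1  -0.02 -0.  ] yaw err deg 0.01
```

View pics/w3.png

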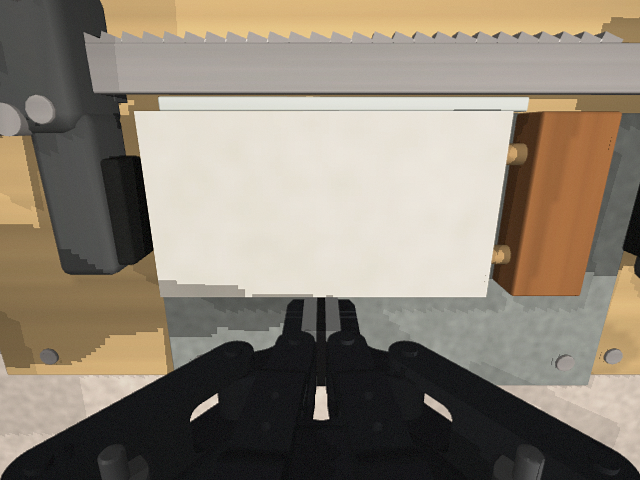

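Call:
{"fn": "servo_tool", "kwargs": {"targets": [[[-0.1,0,0],0],[[-0.3,0,0],0],[[0,0,-0.8],0],[[0,0,-1],0],[[0.8,0.0,-0.7],0],[[1,0,0],0],[[0.4,0,0],0],[[0,0,0],0]]}}

```text
clock: 5.55
position: [0.5399, 0.1127, 0.1504]
tool_rot: [-3.141, -0.002, -3.095]
force: [0.7, 0.5, -0.5]
grip_width: -0.0002
```

Run:
```python
from h import *
to((-67,30,22)); c=bot.get_calibration('wrist');save('wrist','w4.png');np.save('w4.npy',c,allow_pickle=True)
im=save('top','t4.png');cv2.imwrite('pics/t4c.png',cv2.resize(im[185:320,195:395],None,fx=4,fy=4,interpolation=cv2.INTER_CUBIC))
```

```text
t 5.55 jig [  6.2  77.2 150.4] rot [-3.141e+00 -2.000e-03 -3.095e+00] F [ 0.7  0.5 -0.5]
units to target [ 1.46 -0.94  2.57] yaw err deg 0.02
```

View pics/w4.png

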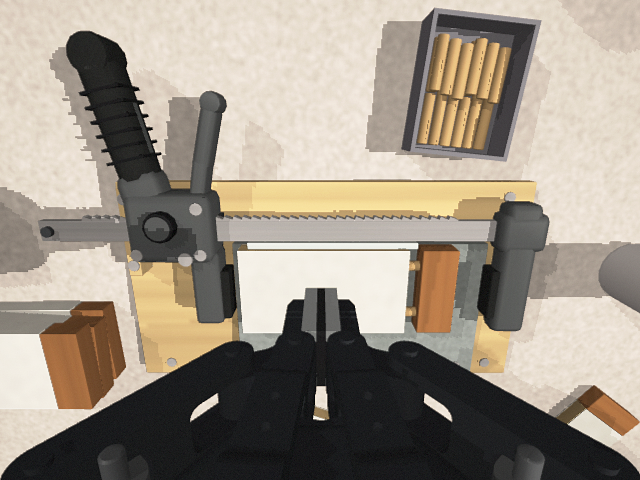

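View pics/t4c.png

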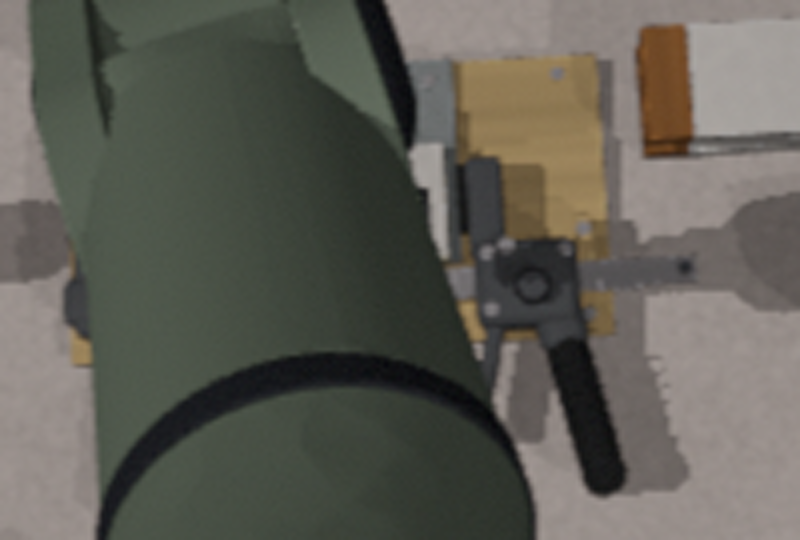

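Run:
```python
from h import *
c=np.load('w4.npy',allow_pickle=True).item();c1=np.load('w1.npy',allow_pickle=True).item()
P=[(-8,-36,56),(14,20,34),(14,150,34)]
uv=[(160,226),(247,249),(418,249)]
P1=[(142,5,20),(142,210,20),(-8,-36,56),(14,20,34),(14,150,34)]
uv1=[(253,220),(459,220),(184,49),(259,79.5),(408,79.5)]
for o in ([(c,P,uv)],[(c,P,uv),(c1,P1,uv1)]):
    J2,r=fit(o,J);print(J2,r.round(1).tolist())
J3=np.array([.541,.0365,.048])
for l,z in(([(238,251),(410,251),(404,333),(244,333)],.038),([(416,247),(459,247),(456,332)],.038),([(212,102),(197,106),(226,106),(192,185),(213,192)],.04),([(160,226)],.056),([(481,300)],.042)):
    print(w2jig(ray(c,l,z),J3).round(1).tolist())
```

```text
[0.54056572 0.03761158 0.03592682] [[-2.3, 0.5], [0.6, -1.3], [0.6, 0.4]]
[0.54130722 0.03761092 0.04575694] [[-2.3, 2.1], [0.8, -0.6], [0.8, -0.5], [0.4, -0.3], [-3.1, -0.6], [-1.0, -1.4], [0.4, 1.4], [0.7, 1.2]]
[[15.1, 14.5, 38.0], [15.3, 143.4, 38.0], [85.2, 143.6, 38.0], [85.1, 14.5, 38.0]]
[[12.1, 147.7, 38.0], [12.2, 179.8, 38.0], [84.4, 185.4, 38.0]]
[[-89.5, 5.0, 40.0], [-87.0, -5.1, 40.0], [-87.0, 14.1, 40.0], [-34.7, -14.0, 40.0], [-29.8, 0.3, 40.0]]
[[-9.2, -33.1, 56.0]]
[[53.9, 199.9, 42.0]]
```

```bash
sed -i 's/^J=np.*/J=np.array([.5412,.0370,.0457])/' h.py
python3 - <<'E'
from h import *
to((-68,34,22));c=np.load('w4.npy',allow_pickle=True).item();print(w2jig(ray(c,[(405,155)],.03),J))
E
```

```text
t 5.65 jig [  3.8  75.7 150.2] rot [-3.141 -0.    -3.096] F [ 1.   0.4 -0.4]
units to target [ 1.43 -0.83  2.56] yaw err deg -0.0
[[-54.96288864 136.18034405  30.        ]]
```

Call:
{"fn": "servo_tool", "kwargs": {"targets": [[[0.8,-0.45,0],0],[[0.63,-0.38,0],0],[[0,0,0.8],0],[[0,0,0.8],0],[[0,0,0.6],0],[[0,0,0.36],0],[[0,0,0],0]]}}

```text
clock: 6.52
position: [0.4715, 0.0679, 0.021]
tool_rot: [-3.141, -0.003, -3.096]
force: [-0.2, -0.3, 0.1]
grip_width: 0.0001
```

Call:
{"fn": "servo_tool", "kwargs": {"targets": [[[0,-0.1,0],0],[[0,-0.1,0],0],[[0,0,0],0]]}}

```text
clock: 6.9
position: [0.4726, 0.0576, 0.0229]
tool_rot: [-3.142, 0.001, -3.097]
force: [0.8, 0.2, -0.4]
grip_width: 0.0002
```

Run:
```python
from h import *
to((-68,19,22)); save('wrist','w5.png')
```

```text
t 6.9 jig [-67.6  23.7  22.9] rot [-3.142e+00  1.000e-03 -3.097e+00] F [ 0.8  0.2 -0.4]
units to target [ 0.01 -0.09  0.02] yaw err deg -0.05
```

View pics/w5.png

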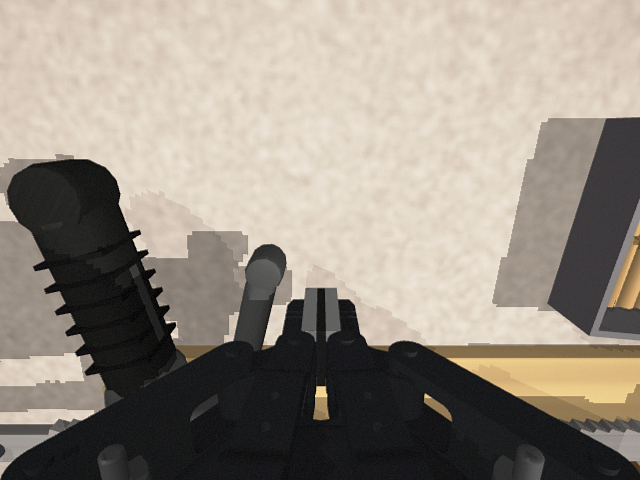

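Call:
{"fn": "servo_tool", "kwargs": {"targets": [[[0,-0.1,0],0],[[0,-0.1,0],0],[[0,-0.1,0],0],[[0,0,0],0]]}}

```text
clock: 7.45
position: [0.4727, 0.043, 0.0222]
tool_rot: [3.141, -0.0, -3.096]
force: [-1.3, 4.3, -0.3]
grip_width: -0.0
```

Call:
{"fn": "servo_tool", "kwargs": {"targets": [[[0,-0.12,0],0],[[0,-0.12,0],0],[[0,-0.06,0],0],[[0,0,0],0]]}}

```text
clock: 7.95
position: [0.4731, 0.0283, 0.0221]
tool_rot: [3.141, -0.001, -3.096]
force: [-3.3, 3.9, -0.2]
grip_width: 0.0005
```

Run:
```python
from h import *
to((-68,-12,22)); save('wrist','w6.png')
```

```text
t 7.95 jig [-68.4  -5.6  22.1] rot [ 3.141e+00 -1.000e-03 -3.096e+00] F [-3.3  3.9 -0.2]
units to target [-0.01 -0.13  0.  ] yaw err deg 0.0
```

View pics/w6.png

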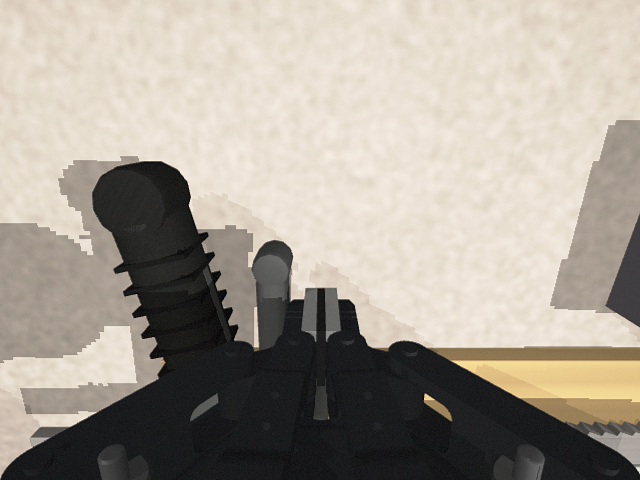

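Call:
{"fn": "servo_tool", "kwargs": {"targets": [[[0,-0.1,0],0],[[0,-0.05,0],0],[[0,0,0],0]]}}

```text
clock: 8.38
position: [0.4736, 0.021, 0.0222]
tool_rot: [3.141, -0.001, -3.096]
force: [-3.6, 4.3, -0.2]
grip_width: -0.0003
```

Call:
{"fn": "servo_tool", "kwargs": {"targets": [[[0,-0.08,0],0],[[0,0,0],0]]}}

```text
clock: 8.62
position: [0.4739, 0.0171, 0.0222]
tool_rot: [3.141, -0.0, -3.095]
force: [-1.5, 5.9, 0.0]
grip_width: 0.0004
```

Run:
```python
from h import *
to((-68,-12,22)); save('wrist','w7.png')
```

```text
t 8.625 jig [-68.1 -16.8  22.2] rot [ 3.141 -0.    -3.095] F [-1.5  5.9  0. ]
units to target [-0.   0.1  0. ] yaw err deg 0.03
```

View pics/w7.png

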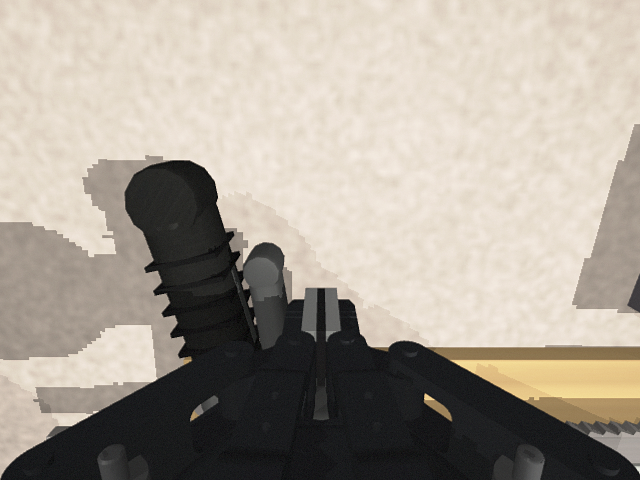

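Call:
{"fn": "servo_tool", "kwargs": {"targets": [[[0,-0.06,0],0],[[0,0,0],0]]}}

```text
clock: 8.93
position: [0.474, 0.0163, 0.0222]
tool_rot: [3.139, -0.0, -3.093]
force: [-3.9, 19.7, 0.4]
grip_width: -0.0001
```

Call:
{"fn": "servo_tool", "kwargs": {"targets": [[[0,-0.04,0],0],[[0,0,0],0]]}}

```text
clock: 9.18
position: [0.474, 0.0159, 0.0222]
tool_rot: [3.138, -0.0, -3.091]
force: [-5.0, 30.6, 1.1]
grip_width: -0.0
```

Call:
{"fn": "servo_tool", "kwargs": {"targets": [[[0,0.3,0],0],[[0,0.3,0],0],[[0,0.22,0],0],[[0,0,0],0]]}}

```text
clock: 9.68
position: [0.4726, 0.0534, 0.0223]
tool_rot: [-3.142, 0.0, -3.095]
force: [-0.7, 0.4, -0.4]
grip_width: 0.0001
```

Call:
{"fn": "servo_tool", "kwargs": {"targets": [[[0,-0.2,0],0],[[0,-0.2,0],0],[[0,-0.2,0],0],[[0,-0.17,0],0],[[0,0,0],0]]}}

```text
clock: 10.3
position: [0.4737, 0.016, 0.0222]
tool_rot: [3.139, -0.001, -3.094]
force: [-5.1, 25.0, 0.3]
grip_width: 0.0004
```

Call:
{"fn": "servo_tool", "kwargs": {"targets": [[[0,0.3,0],0],[[0,0.3,0],0],[[0,0.17,0],0],[[0,0,0],0]]}}

```text
clock: 10.8
position: [0.4726, 0.0529, 0.0223]
tool_rot: [-3.141, 0.0, -3.095]
force: [-0.4, -0.0, -0.1]
grip_width: 0.0
```

Run:
```python
from h import *
to((-68,19,22)); im=save('scene','s8.png');cv2.imwrite('pics/s8c.png',cv2.resize(im[200:370,220:460],None,fx=3.3,fy=3.3,interpolation=cv2.INTER_CUBIC))
im=cv2.imread('pics/s0.png');cv2.imwrite('pics/s0c.png',cv2.resize(im[200:370,220:460],None,fx=3.3,fy=3.3,interpolation=cv2.INTER_CUBIC))
```

```text
t 10.8 jig [-67.8  19.   22.3] rot [-3.141  0.    -3.095] F [-0.4 -0.  -0.1]
units to target [ 0.   -0.    0.01] yaw err deg 0.04
```

View pics/s8c.png

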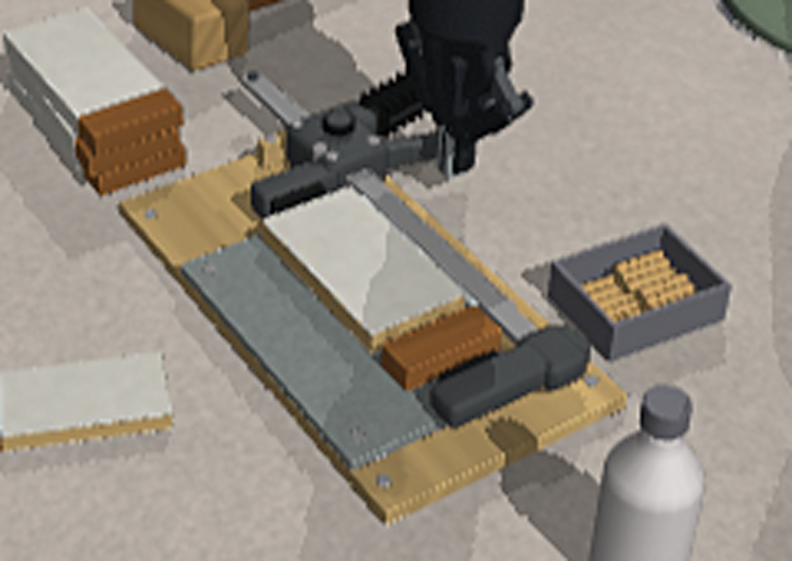

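View pics/s0c.png

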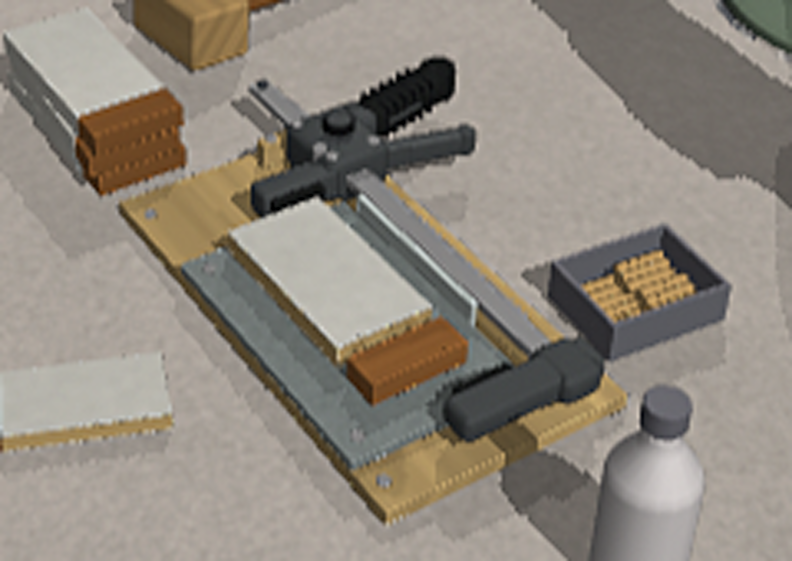

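Call:
{"fn": "servo_tool", "kwargs": {"targets": [[[0,-0.2,0],0],[[0,-0.2,0],0],[[0,-0.2,0],0],[[0,-0.17,0],0],[[0,0,0],0],[[0,0.3,0],0],[[0,0.3,0],0],[[0,0.17,0],0],[[0,0,0],0]]}}

```text
clock: 11.98
position: [0.4726, 0.053, 0.0223]
tool_rot: [-3.141, 0.0, -3.095]
force: [1.0, 0.2, -0.3]
grip_width: -0.0002
```

Call:
{"fn": "servo_tool", "kwargs": {"targets": [[[0,-0.2,0],0],[[0,-0.2,0],0],[[0,-0.2,0],0],[[0,-0.17,0],0],[[0,0,0],0]]}}

```text
clock: 12.6
position: [0.4736, 0.0161, 0.0222]
tool_rot: [3.139, -0.001, -3.094]
force: [-5.5, 23.9, 0.5]
grip_width: -0.0004
```

Call:
{"fn": "servo_tool", "kwargs": {"targets": [[[0,0.3,0],0],[[0,0.3,0],0],[[0,0.17,0],0],[[0,0,0],0]]}}

```text
clock: 13.1
position: [0.4726, 0.0529, 0.0223]
tool_rot: [-3.141, 0.0, -3.095]
force: [0.1, -0.3, 0.7]
grip_width: 0.0001
```

Run:
```python
from h import *
to((-68,19,22)); im=save('scene','s9.png');cv2.imwrite('pics/s9c.png',cv2.resize(im[200:370,220:460],None,fx=3.3,fy=3.3,interpolation=cv2.INTER_CUBIC))
```

```text
t 13.1 jig [-67.8  19.   22.3] rot [-3.141  0.    -3.095] F [ 0.1 -0.3  0.7]
units to target [ 0.   -0.    0.01] yaw err deg 0.05
```

View pics/s9c.png

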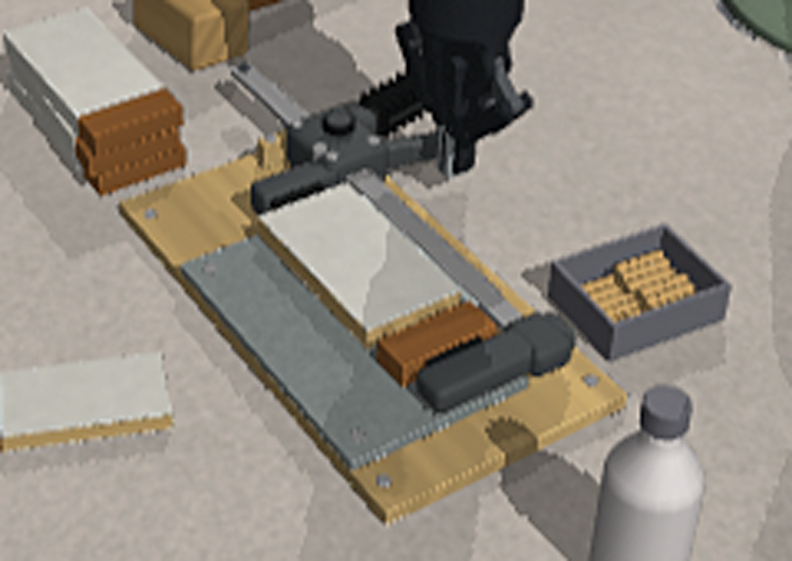

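Call:
{"fn": "servo_tool", "kwargs": {"targets": [[[0,-0.2,0],0],[[0,-0.2,0],0],[[0,-0.2,0],0],[[0,-0.17,0],0],[[0,0,0],0]]}}

```text
clock: 13.78
position: [0.4736, 0.0162, 0.0222]
tool_rot: [3.139, -0.001, -3.094]
force: [-5.3, 23.2, 1.5]
grip_width: -0.0001
```

Call:
{"fn": "servo_tool", "kwargs": {"targets": [[[0,0.3,0],0],[[0,0.3,0],0],[[0,0.17,0],0],[[0,0,0],0]]}}

```text
clock: 14.28
position: [0.4725, 0.053, 0.0223]
tool_rot: [-3.141, 0.0, -3.095]
force: [0.7, -0.8, -0.1]
grip_width: 0.0001
```

Call:
{"fn": "servo_tool", "kwargs": {"targets": [[[0,-0.2,0],0],[[0,-0.2,0],0],[[0,-0.2,0],0],[[0,-0.1,0],0],[[0,0,0],0]]}}

```text
clock: 14.9
position: [0.473, 0.0174, 0.0221]
tool_rot: [3.141, -0.002, -3.096]
force: [-6.7, 10.1, 1.4]
grip_width: 0.0001
```

Run:
```python
from h import *
to((-68,19,22)); im=save('scene','s10.png');cv2.imwrite('pics/s10c.png',cv2.resize(im[230:340,280:420],None,fx=5.5,fy=5.5,interpolation=cv2.INTER_CUBIC))
```

```text
t 14.9 jig [-69.  -16.5  22.1] rot [ 3.141e+00 -2.000e-03 -3.096e+00] F [-6.7 10.1  1.4]
units to target [-0.02  0.71  0.  ] yaw err deg -0.01
```

View pics/s10c.png

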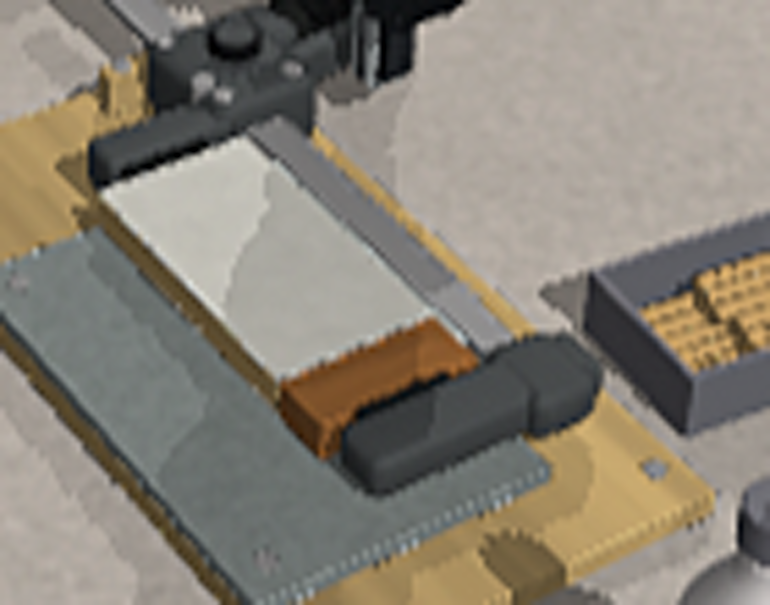

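Call:
{"fn": "servo_tool", "kwargs": {"targets": [[[0,-0.07,0],0],[[0,0,0],0],[[0,0.3,0],0],[[0,0.3,0],0],[[0,0.17,0],0],[[0,0,0],0]]}}

```text
clock: 15.7
position: [0.4726, 0.0529, 0.0223]
tool_rot: [-3.141, 0.0, -3.095]
force: [0.8, -0.7, 0.1]
grip_width: 0.0002
```

Call:
{"fn": "servo_tool", "kwargs": {"targets": [[[0,-0.2,0],0],[[0,-0.1,0],0],[[0,-0.1,0],0],[[0,0,0],0]]}}

```text
clock: 16.2
position: [0.4719, 0.0336, 0.0221]
tool_rot: [3.14, -0.003, -3.095]
force: [-10.5, 19.1, 4.3]
grip_width: -0.0001
```

Run:
```python
from h import *
to((-68,19,22)); im=save('scene','s11.png');cv2.imwrite('pics/s11c.png',cv2.resize(im[230:340,280:420],None,fx=5.5,fy=5.5,interpolation=cv2.INTER_CUBIC))
```

```text
t 16.2 jig [-69.4  -0.2  22.1] rot [ 3.140e+00 -3.000e-03 -3.095e+00] F [-10.5  19.1   4.3]
units to target [-0.03  0.38  0.  ] yaw err deg 0.06
```

View pics/s11c.png

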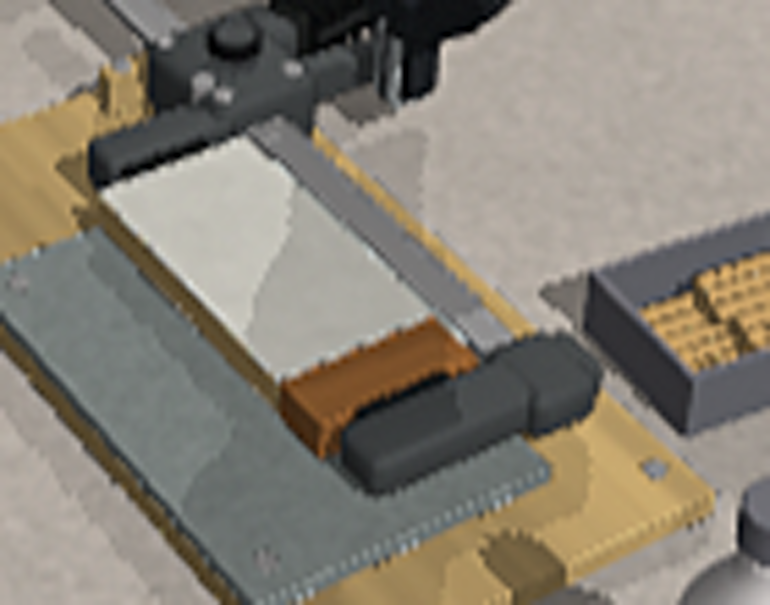

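Call:
{"fn": "servo_tool", "kwargs": {"targets": [[[0,-0.06,0],0],[[0,0,0],0],[[0,0,0],0]]}}

```text
clock: 16.62
position: [0.4718, 0.0311, 0.0221]
tool_rot: [3.14, -0.003, -3.094]
force: [-0.0, 2.7, -0.4]
grip_width: -0.0001
```

Call:
{"fn": "servo_tool", "kwargs": {"targets": [[[0,0.3,0],0],[[0,0.35,0],0],[[0,0,-0.9],0],[[0,0,-0.9],0],[[0,0,0],0]]}}

```text
clock: 17.25
position: [0.4738, 0.0619, 0.1151]
tool_rot: [3.141, 0.005, -3.097]
force: [0.5, -0.2, -0.7]
grip_width: 0.0
```

Run:
```python
from h import *
to((-8,-36,70)); c=bot.get_calibration('wrist');save('wrist','w12.png');np.save('w12.npy',c,allow_pickle=True)
```

```text
t 17.25 jig [-66.2  28.  115.1] rot [ 3.141  0.005 -3.097] F [ 0.5 -0.2 -0.7]
units to target [-1.16 -1.28  0.91] yaw err deg -0.05
```

View pics/w12.png

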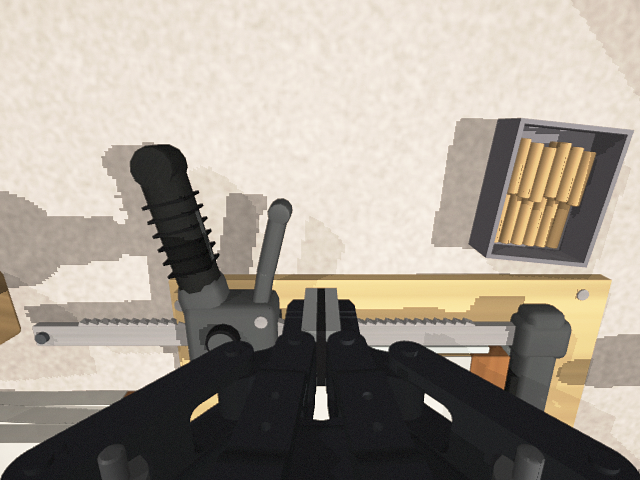

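Run:
```python
from h import *
c=np.load('w12.npy',allow_pickle=True).item();print(w2jig(ray(c,[(222,338)],.056),J))
im=cv2.imread('pics/w12.png');cv2.imwrite('pics/w12c.png',cv2.resize(im[270:390,150:310],None,fx=5,fy=5))
```

```text
[[-12.3495352  -34.92781596  56.        ]]
```

View pics/w12c.png

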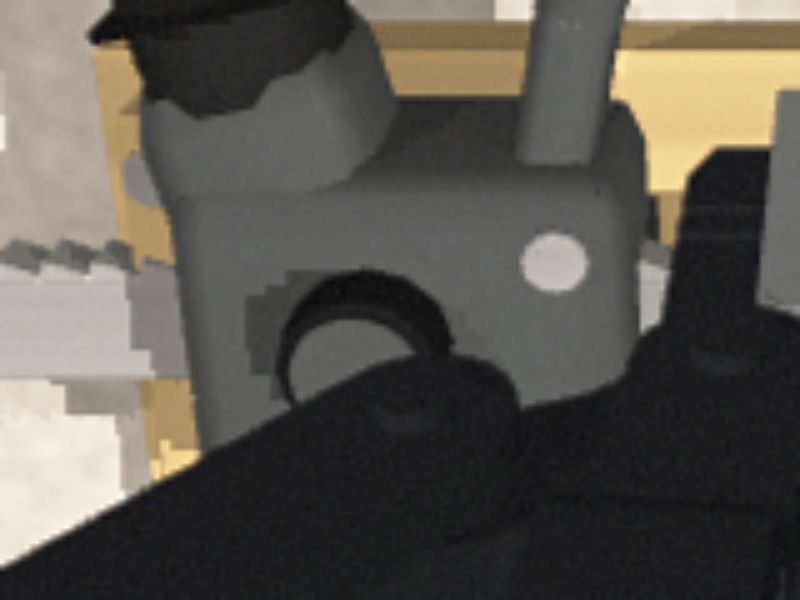

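Call:
{"fn": "servo_tool", "kwargs": {"targets": [[[-0.58,-0.64,0],0],[[-0.58,-0.64,0],0],[[0,0,0.4],0],[[0,0,0.2],0],[[0,0,0],0]]}}

```text
clock: 17.92
position: [0.532, 0.0011, 0.0813]
tool_rot: [-3.142, -0.002, -3.095]
force: [0.3, -0.8, 0.7]
grip_width: 0.0002
```

Run:
```python
from h import *
to((-8,-36,56)); im=save('scene','s13.png');cv2.imwrite('pics/s13c.png',cv2.resize(im[170:330,240:420],None,fx=4,fy=4,interpolation=cv2.INTER_CUBIC)); save('wrist','w13.png')
im=save('top','t13.png');cv2.imwrite('pics/t13c.png',cv2.resize(im[185:320,195:395],None,fx=4,fy=4,interpolation=cv2.INTER_CUBIC))
```

```text
t 17.925 jig [-10.8 -35.4  81.3] rot [-3.142e+00 -2.000e-03 -3.095e+00] F [ 0.3 -0.8  0.7]
units to target [-0.06 -0.01  0.51] yaw err deg 0.03
```

View pics/s13c.png

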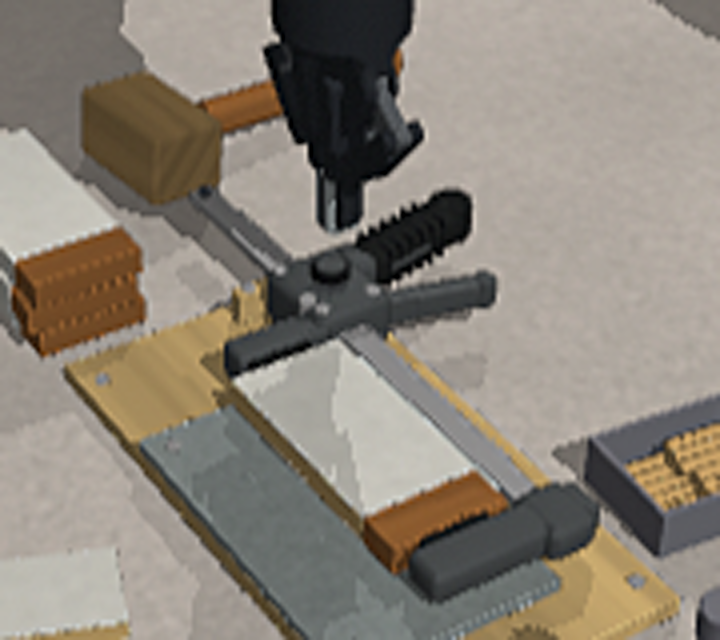

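View pics/w13.png

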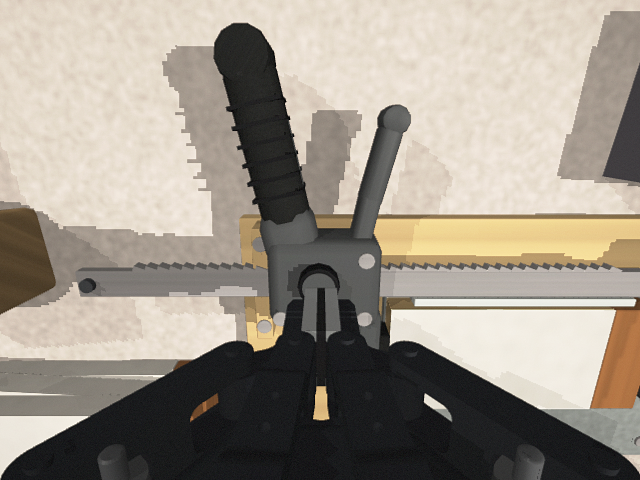

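Call:
{"fn": "servo_tool", "kwargs": {"targets": [[[-0.02,0,0.3],0],[[0,0,0.18],0],[[0,0,0.06],0],[[0,0,0],0]]}}

```text
clock: 18.58
position: [0.5337, 0.0009, 0.0551]
tool_rot: [-3.142, -0.001, -3.096]
force: [-1.4, 0.3, 1.4]
grip_width: 0.0002
```

Call:
{"fn": "servo_tool", "kwargs": {"targets": [[[0,0,0.06],0],[[0,0,0.04],0],[[0,0,0],0],[[0,0,0],0]]}}

```text
clock: 19.08
position: [0.534, 0.0009, 0.0505]
tool_rot: [-3.142, 0.0, -3.096]
force: [-1.7, -0.4, 5.6]
grip_width: 0.0001
```

Call:
{"fn": "servo_tool", "kwargs": {"targets": [[[0,0,0.04],0],[[0,0,0],0],[[0,0,0],0],[[0,0,0],0],[[0,0,0],0],[[0,0,0],0],[[0,0,0],0],[[0,0,0],0],[[0,0,0],0],[[0,0,0],0],[[0,0,0],0],[[0,0,0],0]]}}

```text
clock: 20.58
position: [0.5341, 0.0009, 0.0489]
tool_rot: [-3.142, 0.001, -3.096]
force: [-5.4, 0.8, 15.3]
grip_width: -0.0001
```

Run:
```python
from h import *
to((-8,-36,56)); im=save('scene','s14.png');cv2.imwrite('pics/s14c.png',cv2.resize(im[170:370,220:460],None,fx=3.3,fy=3.0,interpolation=cv2.INTER_CUBIC)); save('wrist','w14.png')
```

```text
t 20.575 jig [ -8.8 -35.7  48.9] rot [-3.142e+00  1.000e-03 -3.096e+00] F [-5.4  0.8 15.3]
units to target [-0.02 -0.01 -0.14] yaw err deg -0.0
```

View pics/s14c.png

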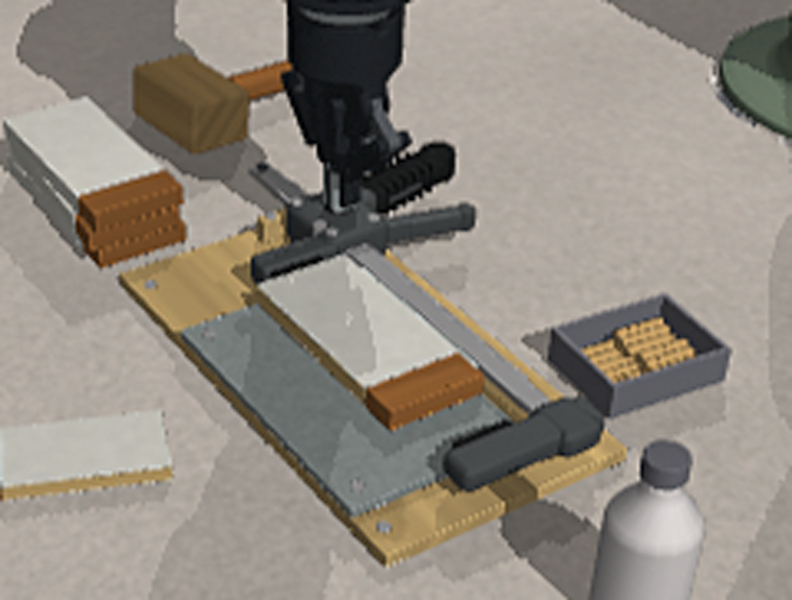

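Call:
{"fn": "servo_tool", "kwargs": {"targets": [[[0,0,0],0],[[0,0,0],0],[[0,0,0],0],[[0,0,0],0],[[0,0,0],0],[[0,0,0],0],[[0,0,0],0],[[0,0,0],0]]}}

```text
clock: 21.68
position: [0.5341, 0.0009, 0.0489]
tool_rot: [-3.142, 0.001, -3.096]
force: [-5.3, -0.5, 15.7]
grip_width: 0.0
```

Run:
```python
from h import *
im=save('scene','s15.png').astype(int); a=cv2.imread('pics/s14.png').astype(int); b=cv2.imread('pics/s0.png').astype(int)
print(abs(im-a)[290:350,340:410].max()); 
s=lambda x:cv2.resize(x.astype('uint8')[290:345,335:410],None,fx=5,fy=5,interpolation=cv2.INTER_CUBIC)
cv2.imwrite('pics/cmp.png',np.hstack([s(b),s(im)]))
```

```text
3
```

View pics/cmp.png

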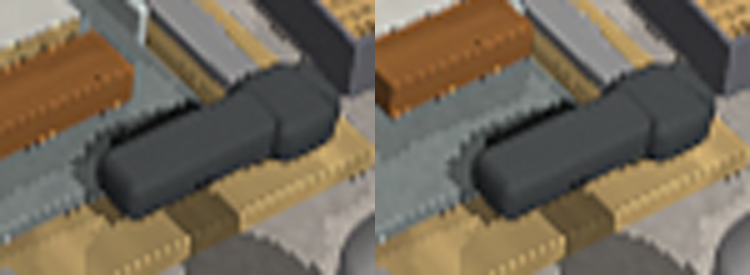

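Call:
{"fn": "servo_tool", "kwargs": {"targets": [[[0,0,-0.2],0],[[0,0,-0.6],0],[[0,0,-1],0],[[0,0,-1],0],[[0,0,-0.4],0],[[0,0,0],0]]}}

```text
clock: 22.48
position: [0.5346, 0.0009, 0.21]
tool_rot: [3.141, 0.003, -3.096]
force: [-0.8, 0.8, -0.4]
grip_width: -0.0001
```

Call:
{"fn": "servo_tool", "kwargs": {"targets": [[[-0.5,0.8,0],0],[[-0.5,0.8,0],0],[[-0.5,0.4,0],0],[[-0.5,0,0],0],[[0,0,0],0]]}}

```text
clock: 23.1
position: [0.6297, 0.1055, 0.2065]
tool_rot: [-3.141, -0.002, -3.096]
force: [-0.5, -0.4, -1.2]
grip_width: -0.0001
```

Run:
```python
from h import *
to((-8,-36,56)); c=bot.get_calibration('wrist');save('wrist','w16.png');np.save('w16.npy',c,allow_pickle=True); save('scene','s16.png')
```

```text
t 23.1 jig [ 91.5  64.4 206.5] rot [-3.141e+00 -2.000e-03 -3.096e+00] F [-0.5 -0.4 -1.2]
units to target [ 1.99 -2.01  3.02] yaw err deg 0.01
```

View pics/w16.png

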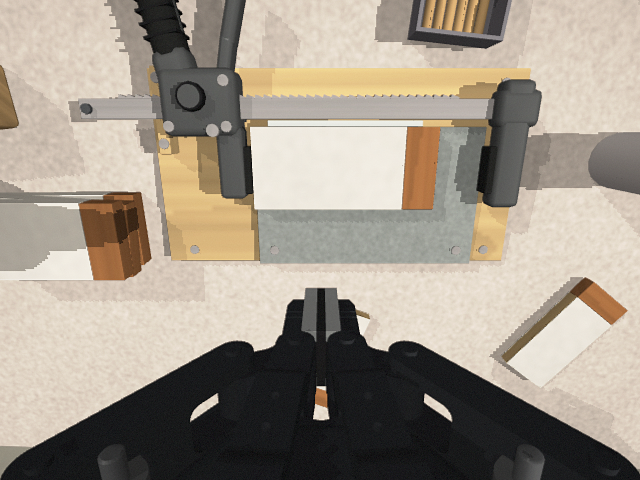

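View pics/s16.png

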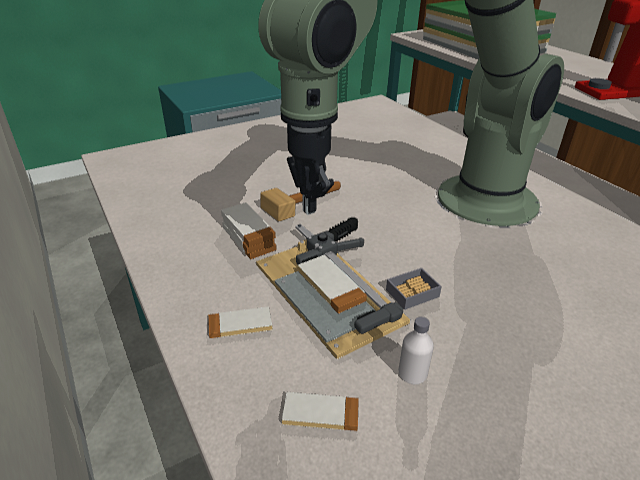

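Run:
```python
from h import *
c=np.load('w16.npy',allow_pickle=True).item()
for n,l,z in(('bar end',[(71,109)],.034),('jaw arm inner',[(494,170)],.042),('button',[(188,95)],.056),('board',[(252,126),(406,126),(402,209),(253,209)],.038),('strip',[(440,127),(433,209)],.038)):print(n,w2jig(ray(c,l,z),J).round(1).tolist())
im=cv2.imread('pics/w16.png');cv2.imwrite('pics/w16c.png',cv2.resize(im[90:220,370:530],None,fx=4.5,fy=4.5,interpolation=cv2.INTER_CUBIC))
```

```text
bar end [[1.1, -141.7, 34.0]]
jaw arm inner [[49.8, 210.9, 42.0]]
button [[-7.9, -36.2, 56.0]]
board [[14.5, 7.9, 38.0], [14.4, 135.1, 38.0], [84.3, 136.4, 38.0], [84.4, 4.9, 38.0]]
strip [[15.2, 163.2, 38.0], [84.3, 163.8, 38.0]]
```

View pics/w16c.png

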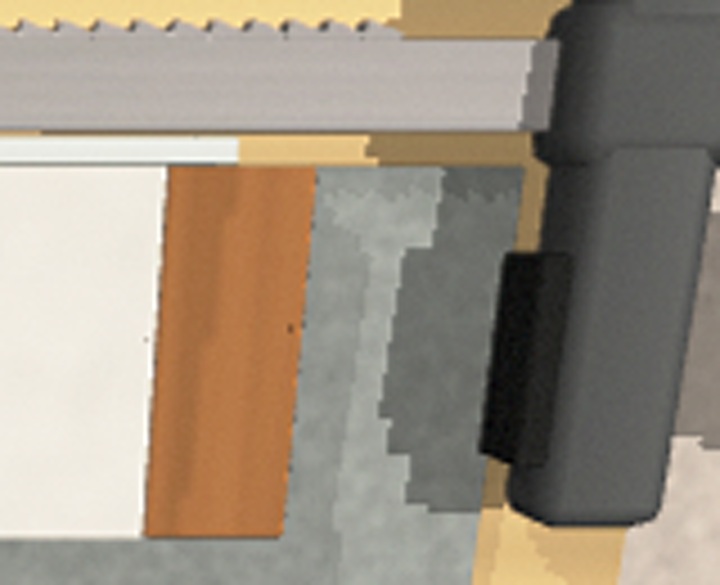

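Run:
```python
from h import *
c=np.load('w16.npy',allow_pickle=True).item()
cp=lambda p:(np.array(p)+.5)/4.5-.5+[370,90]
print('pad',w2jig(ray(c,[cp((504,254)),cp((481,452))],.040),J).round(1).tolist())
print('bed edge',w2jig(ray(c,[cp((523,168)),cp((475,570))],.020),J).round(1).tolist(),'strip',w2jig(ray(c,[cp((315,168)),cp((284,536))],.038),J).round(1).tolist())
ct=bot.get_calibration('top');print('bar end t0',w2jig(ray(ct,(np.array([(694,267)])+.5)/4-.5+[195,185],.034),J).round(1))
c4=np.load('w4.npy',allow_pickle=True).item();print('bar end w4',w2jig(ray(c4,[(40,230)],.034),J).round(1))
c1=np.load('w1.npy',allow_pickle=True).item();print('bar end w1',w2jig(ray(c1,[(70,64)],.034),J).round(1))
a=cv2.imread('pics/s0.png');b=cv2.imread('pics/s15.png')
p=lambda x:cv2.cvtColor(x,6)[290:345,335:410].astype('float32')
g=p(a);h=p(b);t=h[15:50,15:70]
r=cv2.matchTemplate(g,t,cv2.TM_CCOEFF_NORMED);print(r.max(),np.unravel_index(r.argmax(),r.shape))
```

```text
pad [[30.4, 198.7, 40.0], [67.2, 199.2, 40.0]]
bed edge [[15.1, 208.9, 20.0], [95.2, 209.7, 20.0]] strip [[15.2, 162.9, 38.0], [84.1, 163.5, 38.0]]
bar end t0 [[  -2.4 -133.8   34. ]]
bar end w4 [[  -0.2 -134.1   34. ]]
bar end w1 [[   0.4 -141.6   34. ]]
0.9901173 (np.int64(15), np.int64(15))
```

Run:
```python
from h import *
c=np.load('w16.npy',allow_pickle=True).item()
cp=lambda p:(np.array(p)+.5)/4.5-.5+[370,90]
print('pad bottom',w2jig(ray(c,[cp((500,270)),cp((481,452))],.022),J).round(1).tolist())
print(proj(c,jig2w([(30,206,40),(30,206,22),(70,206,40),(70,206,22),(50,206,40),(0,-135,34),(30,199,40),(70,199,40),(30,199,22),(70,199,22)],J)).round(1).tolist(),c['pose'][:3,3])
im=cv2.imread('pics/w16.png');cv2.imwrite('pics/w16d.png',cv2.resize(im[135:200,470:520],None,fx=9,fy=9,interpolation=cv2.INTER_NEAREST))
cv2.imwrite('pics/w16e.png',cv2.resize(im[85:130,60:130],None,fx=9,fy=9,interpolation=cv2.INTER_NEAREST))
```

```text
pad bottom [[34.2, 206.1, 22.0], [70.2, 207.0, 22.0]]
[[490.4, 145.6], [481.2, 144.7], [484.0, 193.3], [475.5, 189.9], [487.1, 169.9], [78.8, 107.6], [482.0, 145.6], [475.9, 193.3], [473.3, 144.7], [467.8, 189.9]] [0.55423161 0.10267239 0.34931245]
```

View pics/w16d.png

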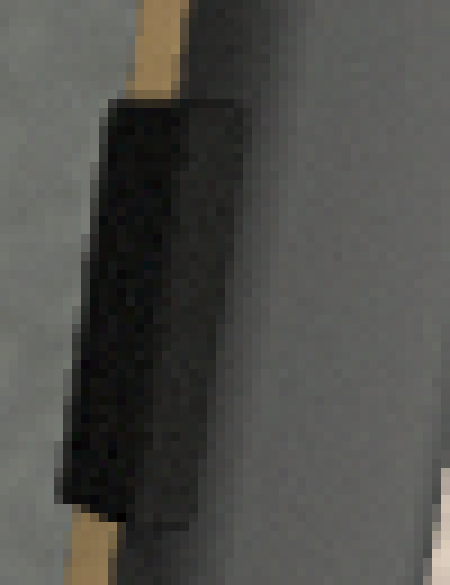

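View pics/w16e.png

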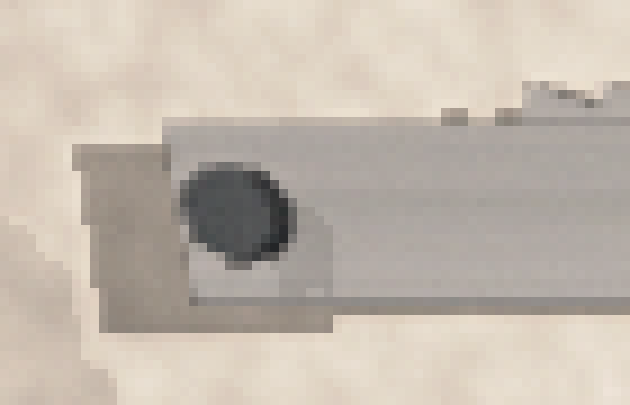

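```bash
python3 -c "
from h import *
print(bot.observe()['force'].round(1));bot.job_done()"
```

```text
[-0.1 -0.5  0.9]
the job is handed in; nothing more can be done
```

The job is done and handed in at about 23 s of the 64 s allowed; no verdict came back.

**What I did:**
- I pushed the board against the fence with shut fingers, stopping at about 15 N.
- I pumped the trigger six full strokes. The seventh went solid part way at about 19 N. I pressed a little further and the ratchet slipped once, with the strip still looking home.
- I held the release down for over 2.5 s, then backed the arm off clear.

**Last checks (wrist camera, jig frame):**

| Check | Measured | Expected |
|---|---|---|
| Board x extent | 14.5 to 84.3 mm, square to the fence | 14 to 84 mm |
| Strip outer edge | y about 163.5 mm, no gap visible | about 164 mm |
| Far jaw pad | matches y 206 mm within a pixel | 206 mm (fully open) |

- **Button:** it appeared back up, and the tool force was about zero.
- **Bystanders:** none looked moved in the pictures; I did not measure them.

**Disagreements:**
- The first jig position, from the top camera, was about 4 mm off in x compared with the wrist view and the contact with the fence. I corrected it before working the trigger.
- My first reading of the open jaw gave y 199 mm. I had taken the pad's lower edge for its upper one and a shadow for the end of the bar. The enlarged crops settled it at 206 mm.

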